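# Let the waiting sweets into the hopper with its lid lever

## Task

On the marble counter, press the paddle of the sweet hopper's lever right down with your fingertips, so that its lid rises wide open, and keep it down until all three wrapped sweets waiting in the chute have rolled into the hopper. Then ease the paddle back up slowly, so that the lid comes down to fully shut without slamming, and take your hand away. Touch neither the lid nor the sweets, pick nothing up, and leave the jar, the beaker and the spatula where they stand.

Things in the scene. Friction and masses are not known exactly. Their poses are not given: they have to be found in the camera images.
- hopper: Fixed sweet hopper: open box, steel and clear walls 4 mm thick, 160 x 200 mm (x, y), rim 150 mm high, inner floor 40 mm high. Origin: centre of its underside, on the counter. On its +x side a chute 48 mm wide slopes up at 14 degrees from the rim, its centre line at y = -35 mm, to 230 mm from the origin and 215 mm high. The lever sticks out on the -y side; the lid is hinged on the +y rim.
- lever (a joint): Lever angle, rad: 0 at rest (lid shut), grows as the paddle is pressed down, stop at 0.5. Pivot: a line along the hopper's x axis at y = -118, z = 115 mm in its frame. Linked rigidly to the lid, whose weight pushes the paddle back up: pressing takes about 6 to 12 N at the paddle; let go, it flies up and the lid slams.
- lever_pad (a point): Centre of the top face of the lever's black paddle, 100 mm from the pivot; moves with it, nearly straight down. Paddle 52 mm wide (hopper's x), 42 mm long (hopper's y), 8 mm thick. At rest its outer end is tilted up 0.2 rad and this point is 141 mm above the counter; at the stop it is tilted down 0.3 rad, 91 mm above the counter. Nothing is beneath it.
- lid (a joint): Angle of the lid in rad: 0 shut, 1.0 wide open; always twice the lever's angle. Hinged along the hopper's +y rim. The lid is an upturned shallow steel tray, 166 x 206 mm and 44 mm tall, about 0.45 kg; while shut, its +x skirt holds the sweets back in the chute; raised by about 0.3 rad, it lets them roll in under it.
- lid_edge (a point): Middle of the lid's free (-y) upper edge: 196 mm above the counter when shut, about 340 mm when wide open; it swings up and away from the lever. It moves about four times as fast as the paddle: ease the paddle up at a few cm/s at most.
- jar: Amber glass jar with a metal lid, 60 mm wide, 100 mm tall, standing on the counter about 120 mm to the hopper's +x side of the paddle. Leave alone. Origin: centre of its underside.
- beaker: Aluminium cup, 68 mm wide, 85 mm tall, standing beyond the outer end of the paddle. Leave alone. Origin: centre of its underside.
- spatula: Wooden-handled spatula lying on the counter on the hopper's +y side. Leave alone.
- sweet0_center (a point): Centre of a gold-coloured foil-wrapped ball sweet, 32 mm across, 20 g; at the start the lowest, against the lid's skirt of the three queued in the chute. In the hopper it lies about 56 mm above the counter.
- sweet1_center (a point): Centre of a gold-coloured foil-wrapped ball sweet, 32 mm across, 20 g; at the start the middle of the three queued in the chute. In the hopper it lies about 56 mm above the counter.
- sweet2_center (a point): Centre of a gold-coloured foil-wrapped ball sweet, 32 mm across, 20 g; at the start the uppermost of the three queued in the chute. In the hopper it lies about 56 mm above the counter.

How it is judged:
By the outcome, as a careful person would: the job done as asked, in the order asked, and still so for the second after the job is handed in, with the robot touching nothing.
It also fails if it takes over 45 s, if anything falls off the work surface, if the arm or the gripper's body presses on something with over 40 N, if the wrist force passes 120 N, or if a joint passes its speed limit or range.

## Robot

A 6-joint arm with a two-finger parallel gripper is mounted at the origin on the work surface. World frame = base frame: x ahead of the robot, y to its left, z up, the work surface at z = 0. Lengths are in m, angles in rad, forces in N, time in s.
With the tool pointing down it reaches from about 0.35 to 0.875 m from the base axis. Payload 15.5 kg.
Tool frame: the origin (TCP) lies midway between the tips of the shut fingers; the grasp point (between the pads) lies 19 mm behind it; x points along the fingers, y is the direction in which the jaws open and shut, and the axes are right-handed (so a half turn about x gives the same grasp; the last joint's range is limited). The gripper opens to 85 mm and grips with 20 to 120 N. Pads are 22 mm wide; open, the fingers measure 114 mm over their backs; the gripper's body (76 mm by 85 mm) begins 54 mm behind the grasp point. The pads swing forward as they close: fully open they stand 13 mm farther back than shut.
Start: joints at [1.252, 0.494, 1.345, -0, 1.302, -0.096], TCP at [0.139, 0.609, 0.231] pointing down, gripper open.
Joint ranges: [-2.91, 2.91], [-0.82, 2.16], [0.22, 2.67], [-1.22, 4.37], [0.12, 2.79], [-3.08, 3.08]. Speed limits (rad/s): [1.89, 1.89, 2.57, 3.01, 3.01, 3.01].

## Interface

Orientations are given as a 3x3 rotation matrix whose columns are the frame's x, y, z axes.
In Python, from rig import state, cams, job gives the robot as it stands. The module is installed in compiled form; this text tells all that it offers.
- The arm moves only by the shell command python3 -m inch 'ROWS' [FORCE]. ROWS is a JSON object of lists of equal length, an entry for each row: "grip": the opening in per cent of the stroke, from 0 (shut) to 100 (fully open); "xyz": the shift along the tool's x, y, z in m, a list of three; "twist": the turn about the tool's x in degrees. In form: {"grip": [grip, ...], "xyz": [[dx, dy, dz], ...], "twist": [twist, ...]}. A call has 1 to 10 rows; each row is the pose to reach, as a shift and turn from the pose commanded when the call began, along the tool's axes at that moment; what a row does not reach only later rows make up. A row lasts 1/8 s, in which the tool goes at most 62.5 mm and 10.7 degrees, less where a joint would pass 70% of its speed; a pose out of reach is approached as far as the arm can. A call with a gripper value outside its range is refused whole. The fingers move at their own pace and stop on an object; FORCE is the grip in N (left out, the last holds). Time passes only in rows, so rows that repeat a pose let the fingers close. It gives the time, the measured TCP pose, the force and the opening at its end, in the units of the state.
- state(): the state, without advancing time (a new reading comes with each control period).
- cams.read_camera(name): name is "scene" or "top"; returns a dict with "frame" (384x512x3 uint8, red, green, blue), "fov_y" (degrees; the focal length in pixels is half the picture's height over the tangent of half this angle, whatever the lens; pixels are square), "cx", "cy" (the principal point, pixels), "camera_from_world" (4x4, takes a point from world to camera coordinates). Camera axes: x right, y down, z forward; pixel columns grow to the right and rows downward; lengths in m; the calibration is good to about 2 mm. A picture is of the moment at which its call begins. There is no depth.
- job.sign_off(): hands the job in, once; it reports no verdict.
Trained networks look in the newest picture that a camera, given by its name, has taken for a name from the list of things; names that differ only in an ending like _2 or _b are one class to them, and where a whole thing is asked for, a point or a joint stands for the part that bears it (a point fixed in the world has none). Each returns a list of dicts, best first, with "score" (0 to 1); they miss things now and then, are a little off and sometimes report something else, mostly with a low value. They report only what shows in the picture. A call takes as long as a camera call.
- cams.recognise(camera, name): "rect" ([left, top, right, bottom] in pixels, round what is visible of it).
- cams.regions_of(camera, name): "pixels" (384x512 bool, what is visible of it) and "rect" ([left, top, right, bottom] in pixels, round what is visible of it).
The state is a dict: "t": time; "joint_pos": joint angles; "qvel": joint speeds; "tau": joint torques, N m; "tcp_pos": TCP position; "tcp_rot": TCP orientation; "force": force on the tool from outside, world axes, zero at the start; "moment": the same for the moment, N m; "opening": finger opening in m.
Only numpy, scipy, OpenCV 4.12 (cv2) and the standard library are available. Lean on these libraries where they do the work, as an engineer would, in place of code of your own. Each camera call takes 0.05 s, during which the arm holds its last target.

## Working session

There is one attempt and no reset: what is moved stays moved. The work goes in short steps, Python scripts to look and compute and a shell command to move; the robot and the scene stay as the last step left them, time stands still between calls to the robot, and variables do not carry over. Pictures are saved under pics/ and viewed, and the job is handed in when it is done.

```bash
mkdir -p pics; ls; python3 - <<'E'
from rig import state,cams,job
import cv2,numpy as np
s=state(); print({k:np.round(v,3).tolist() for k,v in s.items()})
for n in("scene","top"):
    c=cams.read_camera(n); cv2.imwrite(f"pics/{n}0.png",c["frame"][:,:,::-1])
    print(n,c["fov_y"],c["cx"],c["cy"],np.round(c["camera_from_world"],4).tolist())
    for k in("hopper","lever_pad","lid","jar","beaker","sweet0_center","spatula"):
        print(k,[(np.round(r["rect"]).tolist(),round(r["score"],2)) for r in cams.recognise(n,k)[:4]])
E
```

```text
pics
{'t': 0.0, 'joint_pos': [1.251, 0.494, 1.346, 0.0, 1.302, -0.096], 'qvel': [0.001, -0.001, -0.0, -0.0, 0.002, 0.001], 'tau': [0.001, -88.213, -38.389, 0.0, 0.009, 0.0], 'tcp_pos': [0.139, 0.609, 0.231], 'tcp_rot': [[-0.0, 0.222, 0.975], [-0.001, 0.975, -0.222], [-1.0, -0.001, -0.0]], 'force': [0.304, -0.449, -0.189], 'moment': [-0.038, 0.031, -0.001], 'opening': 0.085}
scene 45.478219516716116 255.39806686434633 187.06369138059958 [[0.2875, 0.9576, -0.0175, -0.2487], [0.6887, -0.2193, -0.6911, -0.3028], [-0.6656, 0.1866, -0.7226, 1.766], [0.0, 0.0, 0.0, 1.0]]
hopper [([147.0, 130.0, 277.0, 266.0], 0.73)]
lever_pad [([147.0, 181.0, 196.0, 202.0], 0.77)]
lid [([183.0, 130.0, 272.0, 200.0], 0.96), ([147.0, 180.0, 198.0, 200.0], 0.62)]
jar [([183.0, 220.0, 205.0, 259.0], 0.8)]
beaker [([101.0, 227.0, 130.0, 263.0], 0.7)]
sweet0_center [([150.0, 178.0, 193.0, 203.0], 0.72)]
spatula [([274.0, 169.0, 316.0, 229.0], 0.59)]
top 51.74815400178592 257.45036175348264 189.44422720924402 [[-0.0217, -0.9998, -0.0026, 0.0619], [-0.9924, 0.0218, -0.1214, 0.6407], [0.1214, -0.0, -0.9926, 1.0976], [0.0, 0.0, 0.0, 1.0]]
hopper [([221.0, 138.0, 356.0, 271.0], 0.74), ([224.0, 192.0, 313.0, 268.0], 0.55)]
lever_pad [([305.0, 206.0, 361.0, 241.0], 0.8)]
lid [([221.0, 191.0, 313.0, 270.0], 0.86)]
jar [([306.0, 167.0, 332.0, 190.0], 0.71)]
beaker [([378.0, 185.0, 407.0, 208.0], 0.7)]
sweet0_center [([269.0, 184.0, 281.0, 198.0], 0.56)]
spatula [([191.0, 180.0, 215.0, 279.0], 0.89)]
```

View pics/scene0.png

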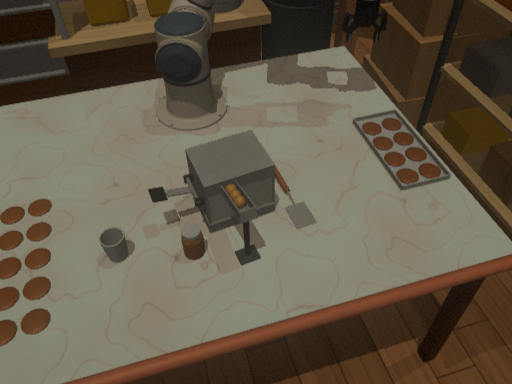

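View pics/top0.png

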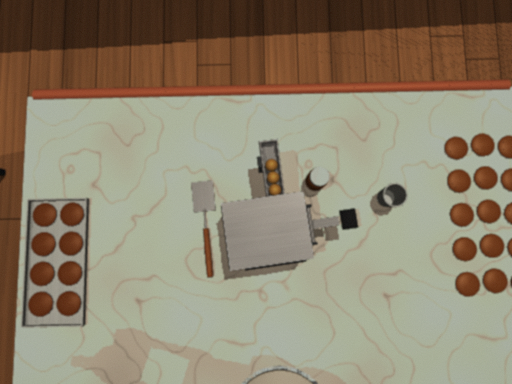

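```bash
python3 - <<'E'
import cv2
a=cv2.imread("pics/top0.png")[120:290,180:420]; cv2.imwrite("pics/topz.png",cv2.resize(a,None,fx=3.3,fy=3.3,interpolation=2))
E
```

```text
(no output)
```

View pics/topz.png

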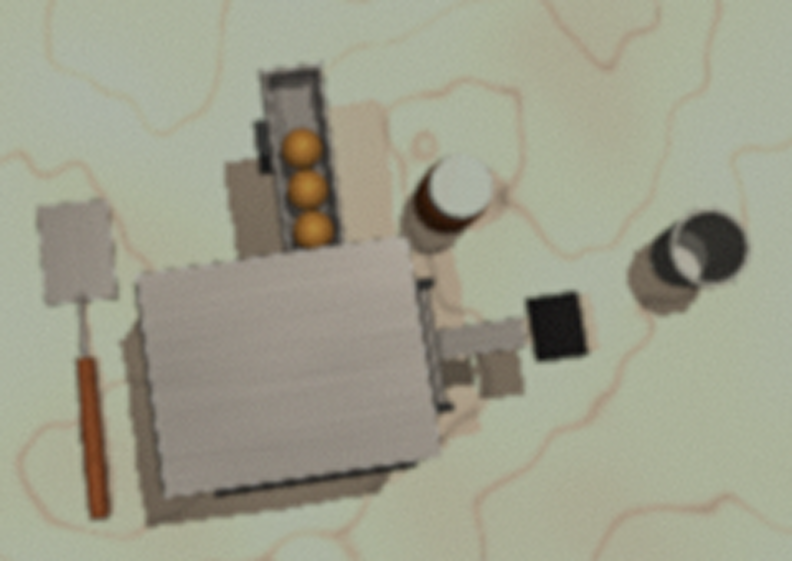

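The top view shows the paddle (black) at about (349,219). The beaker is at (392,196) and the jar at (317,179). The lid corners run from (222,202) to (313,259), and the chute points to world +x. Next I localise these.

```bash
cat > h.py <<'E'
import numpy as np
from rig import state,cams,job
def ray(c,uv,z):
    f=192/np.tan(np.radians(c["fov_y"]/2)); T=c["camera_from_world"];R=T[:3,:3];o=-R.T@T[:3,3]
    d=R.T@np.array([(uv[0]-c["cx"])/f,(uv[1]-c["cy"])/f,1]); return o+d*(z-o[2])/d[2]
def proj(c,p):
    f=192/np.tan(np.radians(c["fov_y"]/2)); T=c["camera_from_world"];q=T[:3,:3]@p+T[:3,3]
    return np.array([c["cx"]+f*q[0]/q[2],c["cy"]+f*q[1]/q[2]])
E
python3 - <<'E'
from h import *
c=cams.read_camera("top"); s=cams.read_camera("scene")
Z=lambda u,v:(180+u/3.3,120+v/3.3)
L=np.array([ray(c,Z(*p),.196) for p in[(138,270),(408,237),(440,458),(165,495)]])
print("lid corners",L.round(3).tolist(),[np.linalg.norm(L[i]-L[i-1]).round(3) for i in range(4)],L.mean(0).round(3))
xa=(L[0]-L[3]+L[1]-L[2]);ya=(L[0]-L[1]+L[3]-L[2]);print("yaw",np.arctan2(xa[1],xa[0]),np.arctan2(ya[1],ya[0])-np.pi/2)
P=ray(c,Z(558,326),.141);print("pad",P, "in scene",proj(s,P))
r=cams.regions_of("top","lever_pad")
g=c["frame"].max(2)<50
for n,cc,box in(("top",c,(330,370,200,240)),("scene",s,(140,180,175,210))):
    m=cc["frame"].max(2)<60; mm=np.zeros_like(m);mm[box[2]:box[3],box[0]:box[1]]=m[box[2]:box[3],box[0]:box[1]]
    v,u=np.nonzero(mm);print(n,u.mean(),v.mean(),len(u),u.min(),u.max(),v.min(),v.max(),ray(cc,(u.mean(),v.mean()),.141))
yaw=np.arctan2(xa[1],xa[0]);O=L.mean(0);O[2]=0
R=np.array([[np.cos(yaw),-np.sin(yaw),0],[np.sin(yaw),np.cos(yaw),0],[0,0,1]])
d=R.T@(P-O);print("pad in hopper",d)
print("jar",ray(c,(318,177),.1),"beaker",ray(c,Z(709,247),.085))
E
```

```text
lid corners [[0.594, 0.136, 0.196], [0.614, -0.066, 0.196], [0.451, -0.084, 0.196], [0.428, 0.118, 0.196]] [np.float64(0.166), np.float64(0.203), np.float64(0.164), np.float64(0.203)] [0.522 0.026 0.196]
yaw 0.1076722100205658 0.10520648501232355
pad [ 0.54777734 -0.18742226  0.141     ] in scene [156.41699534 193.63622891]
top 348.2153284671533 218.62408759124088 274 340 356 209 228 [ 0.54824942 -0.18517989  0.141     ]
scene 157.41711229946523 194.14973262032086 187 149 166 187 201 [ 0.55055639 -0.18505905  0.141     ]
pad in hopper [ 0.00278809 -0.21527974  0.141     ]
jar [ 0.66500332 -0.11780549  0.1       ] beaker [ 0.61304366 -0.32914652  0.085     ]
```

```bash
python3 -m inch '{"grip":[0,0,0,0,0,0,0,0,0,0],"xyz":[[-0.06,0,0],[-0.12,0,0],[-0.12,-0.043,0.036],[-0.12,-0.086,0.072],[-0.12,-0.128,0.108],[-0.12,-0.171,0.144],[-0.12,-0.214,0.18],[-0.12,-0.257,0.216],[-0.12,-0.3,0.252],[-0.12,-0.342,0.288]],"twist":[0,0,0,0,0,0,0,0,0,0]}' 40
```

```text
t: 2.2
tcp_pos: [0.3441, 0.2104, 0.3515]
tcp_rot: [[0.001, 0.222, 0.975], [0.0, 0.975, -0.222], [-1.0, 0.0, 0.001]]
force: [0.5, 0.1, -0.1]
opening: -0.0002
```

```bash
python3 -m inch '{"grip":[0,0,0,0,0,0,0,0,0,0],"xyz":[[0,-0.043,0.036],[0,-0.086,0.072],[0,-0.128,0.108],[0,-0.171,0.144],[0,-0.214,0.18],[0,-0.257,0.216],[0,-0.3,0.252],[0,-0.342,0.287],[0,-0.342,0.287],[0,-0.342,0.287]],"twist":[8,16,24,32,40,48,56,64,71,71]}'; python3 - <<'E'
from h import *
import cv2
s=state();print(s["t"],s["tcp_pos"].round(4),s["tcp_rot"].round(3).tolist(),s["joint_pos"].round(2),s["force"].round(2),s["opening"])
p=np.array(s["tcp_pos"]);t=np.array([.548,-.186,p[2]])
print("shift tool",np.array(s["tcp_rot"]).T@(t-p))
a=cams.read_camera("scene")["frame"];b=cams.read_camera("top")["frame"]
cv2.imwrite("pics/a1.png",cv2.resize(np.vstack([a[60:280],b[100:300]]),None,fx=1.4,fy=1.4)[:,:,::-1])
E
```

```text
t: 3.45
tcp_pos: [0.5475, -0.1855, 0.351]
tcp_rot: [[-0.0, 0.994, 0.108], [0.0, 0.108, -0.994], [-1.0, -0.0, -0.0]]
force: [0.4, 1.3, 0.4]
opening: -0.0005
3.45 [ 0.5475 -0.1855  0.351 ] [[-0.0, 0.994, 0.108], [0.0, 0.108, -0.994], [-1.0, -0.0, -0.0]] [-0.43  0.33  1.28  0.    1.53 -0.54] [0.43 1.27 0.38] -0.0005142138074243744
shift tool [-3.80196463e-07  4.35028071e-04  5.95867994e-04]
```

View pics/a1.png

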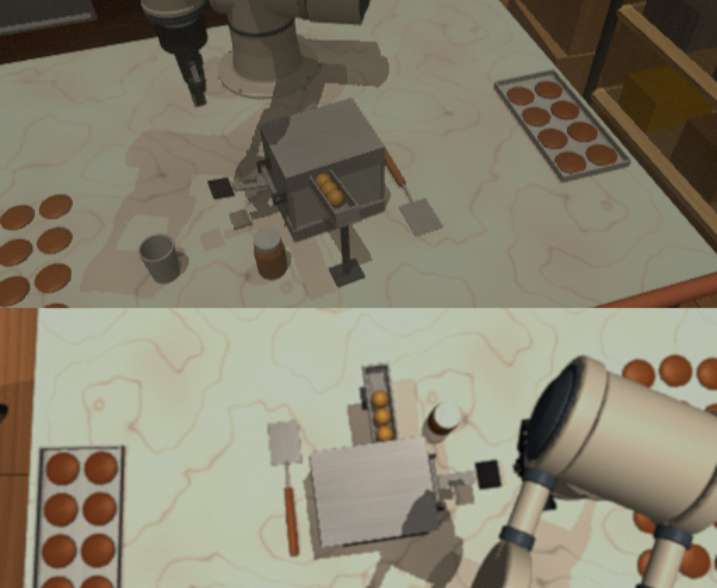

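```bash
python3 - <<'E'
from h import *
p=np.array(state()["tcp_pos"])
for n in("scene","top"): print(n,proj(cams.read_camera(n),p))
E
```

```text
scene [142.48476191 134.34879588]
top [370.98071783 214.13403917]
```

The tip appears at scene (141,131), which matches the projected TCP at (142,134). The path down to the paddle is clear, so I descend to just above it.

```bash
python3 -m inch '{"grip":[0,0,0,0,0,0,0,0],"xyz":[[0.05,0,0],[0.1,0,0],[0.15,0,0],[0.18,0,0],[0.19,0,0],[0.195,0,0],[0.198,0,0],[0.198,0,0]],"twist":[0,0,0,0,0,0,0,0]}'; python3 - <<'E'
from h import *
import cv2
a=cams.read_camera("scene")["frame"];b=cams.read_camera("top")["frame"]
cv2.imwrite("pics/a2.png",np.hstack([cv2.resize(a[140:280,90:230],(390,390)),cv2.resize(b[150:290,290:430],(390,390))])[:,:,::-1])
E
```

```text
t: 4.65
tcp_pos: [0.5479, -0.1853, 0.154]
tcp_rot: [[0.001, 0.994, 0.108], [-0.001, 0.108, -0.994], [-1.0, 0.001, 0.001]]
force: [-0.6, 0.0, -0.8]
opening: -0.0002
```

View pics/a2.png

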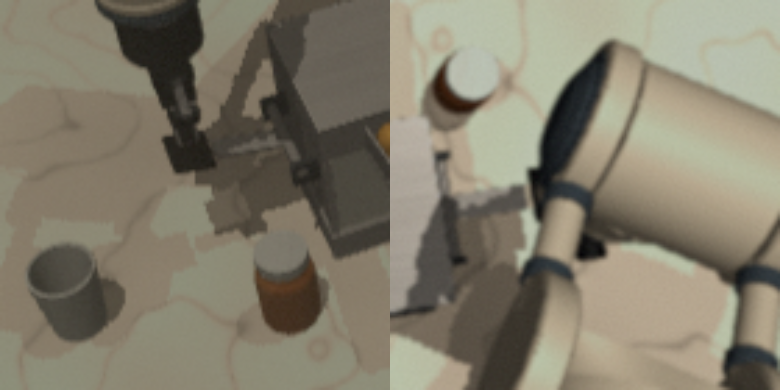

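```bash
python3 -m inch '{"grip":[0,0,0,0,0,0,0,0,0,0],"xyz":[[0.004,0,0],[0.008,0,0],[0.012,0,0],[0.016,0,0],[0.021,0,0],[0.026,0,0],[0.031,0,0],[0.036,0,0],[0.041,0,0],[0.046,0,0]],"twist":[0,0,0,0,0,0,0,0,0,0]}'; python3 - <<'E'
from h import *
import cv2
a=cams.read_camera("scene")["frame"]
cv2.imwrite("pics/a3.png",cv2.resize(a[100:280,90:330],(800,600))[:,:,::-1])
E
```

```text
t: 6.0
tcp_pos: [0.5483, -0.186, 0.1076]
tcp_rot: [[0.002, 0.994, 0.108], [-0.002, 0.108, -0.994], [-1.0, 0.002, 0.002]]
force: [0.3, -3.9, 5.8]
opening: -0.0002
```

View pics/a3.png

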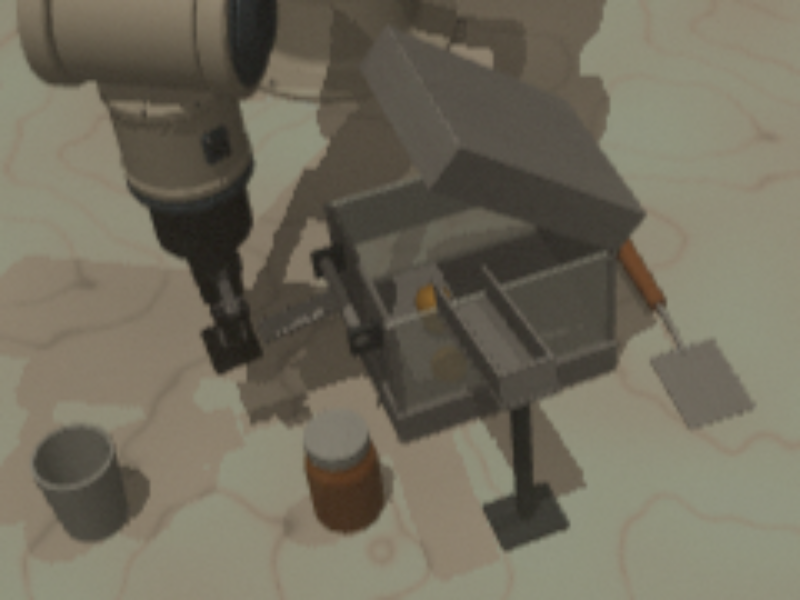

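The lid is rising, and the chute is already empty with a sweet visible in the hopper. I press on to the stop.

```bash
python3 -m inch '{"grip":[0,0,0,0,0,0,0,0],"xyz":[[0.004,0,0],[0.008,0,0],[0.011,0,0],[0.013,0,0],[0.014,0,0],[0.015,0,0],[0.015,0,0],[0.015,0,0]],"twist":[0,0,0,0,0,0,0,0]}'
```

```text
t: 7.05
tcp_pos: [0.5477, -0.185, 0.0932]
tcp_rot: [[0.001, 0.994, 0.108], [-0.0, 0.108, -0.994], [-1.0, 0.001, 0.0]]
force: [-3.6, 3.3, 21.5]
opening: -0.0
```

```bash
python3 -m inch '{"grip":[0,0,0,0],"xyz":[[0.0,0,0],[0.0,0,0],[0,0,0],[0,0,0]],"twist":[0,0,0,0]}'; python3 - <<'E'
from h import *
import cv2
a=cams.read_camera("scene")["frame"];b=cams.read_camera("top")["frame"]
for n in("scene","top"):
    for k in("sweet0_center","lid"):print(n,k,[(np.round(r["rect"]).tolist(),round(r["score"],2)) for r in cams.recognise(n,k)])
cv2.imwrite("pics/a4.png",np.hstack([cv2.resize(a[100:280,90:330],(400,300)),cv2.resize(b[130:280,200:400],(400,300))])[:,:,::-1])
cv2.imwrite("pics/a5.png",cv2.resize(b[130:280,200:400],(800,600),interpolation=2)[:,:,::-1])
E
```

```text
t: 7.55
tcp_pos: [0.5477, -0.1851, 0.0933]
tcp_rot: [[0.001, 0.994, 0.108], [-0.0, 0.108, -0.994], [-1.0, 0.001, 0.0]]
force: [-4.8, 4.4, 21.2]
opening: -0.0002
scene sweet0_center [([180.0, 223.0, 202.0, 261.0], 0.41)]
scene lid [([212.0, 93.0, 286.0, 176.0], 0.95)]
top sweet0_center []
top lid [([209.0, 191.0, 275.0, 271.0], 0.76)]
```

View pics/a4.png

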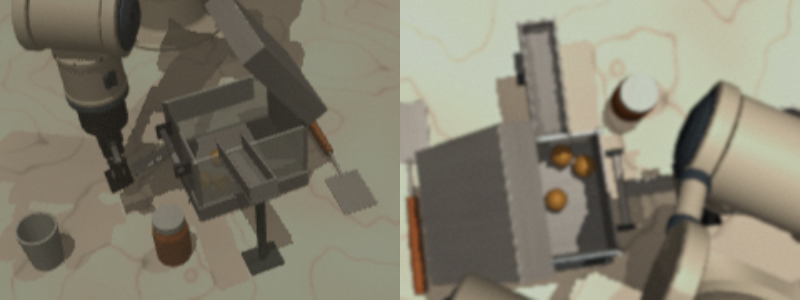

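View pics/a5.png

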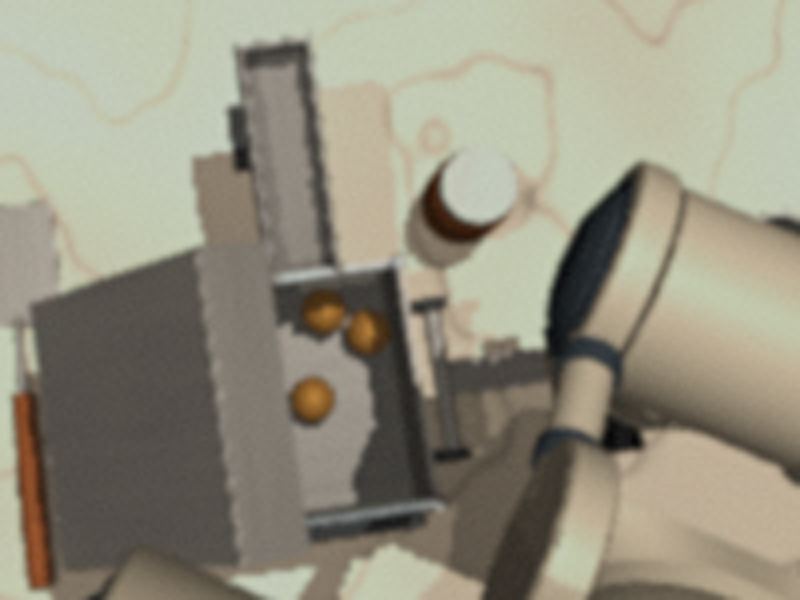

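All three sweets lie in the hopper at crop (325,310), (367,330) and (312,400), and the chute is empty. A 1 mm nudge will confirm that the lever is on its stop.

```bash
python3 -m inch '{"grip":[0,0,0],"xyz":[[0.001,0,0],[0.001,0,0],[0.001,0,0]],"twist":[0,0,0]}'; python3 - <<'E'
from h import *
c=cams.read_camera("scene");b=cams.read_camera("top")
yaw=.1065;R=np.array([[np.cos(yaw),-np.sin(yaw),0],[np.sin(yaw),np.cos(yaw),0],[0,0,1]]);O=np.array([.522,.026,0])
for th in(.9,1.0):
  for x in(-.083,.083):
    y,z=-.206,.196-.152
    P=O+R@np.array([x,.103+y*np.cos(th)+z*np.sin(th),.152-y*np.sin(th)+z*np.cos(th)]);print(th,x,P[2],proj(c,P),proj(b,P))
    P=O+R@np.array([x,.103+y*np.cos(th)-z*np.sin(th)*0,.152-y*np.sin(th)]);print("  lower",P[2],proj(c,P),proj(b,P))
E
```

```text
t: 8.22
tcp_pos: [0.5478, -0.185, 0.0929]
tcp_rot: [[0.001, 0.994, 0.108], [-0.0, 0.108, -0.994], [-1.0, 0.001, 0.0]]
force: [-6.2, 6.1, 32.8]
opening: 0.0002
0.9 -0.083 0.34071618198717085 [217.03994157  97.11144785] [269.63723847 269.73609467]
  lower 0.3133653433832616 [205.8533157  108.56114023] [285.37629905 266.59757807]
0.9 0.083 0.34071618198717085 [239.58142072 133.26289805] [259.25587312 190.11286786]
  lower 0.3133653433832616 [227.12985971 145.43811558] [274.96134393 189.60152725]
1.0 -0.083 0.3491163243286248 [223.5686097   92.77884017] [260.32842092 271.30088789]
  lower 0.32534302287042666 [211.30722691 103.42219505] [277.82842889 268.04897697]
1.0 0.083 0.3491163243286248 [246.75090543 128.55595349] [250.06521051 190.8098541 ]
  lower 0.32534302287042666 [233.17874764 139.95773097] [267.44313331 189.91966286]
```

The force rose 11 N for 1 mm, and the lid corner at (267,190) matches the 1.0 rad prediction, so the lid is wide open. I ease it up at about 2 cm/s, slower near the end.

```bash
python3 -m inch '{"grip":[0,0,0,0,0,0,0,0,0,0],"xyz":[[-0.001,0,0],[-0.003,0,0],[-0.005,0,0],[-0.0075,0,0],[-0.01,0,0],[-0.0125,0,0],[-0.015,0,0],[-0.0175,0,0],[-0.02,0,0],[-0.0225,0,0]],"twist":[0,0,0,0,0,0,0,0,0,0]}'
```

```text
t: 9.57
tcp_pos: [0.5478, -0.1854, 0.1142]
tcp_rot: [[0.001, 0.994, 0.108], [-0.001, 0.108, -0.994], [-1.0, 0.001, 0.001]]
force: [-0.1, -5.8, 6.2]
opening: 0.0001
```

```bash
python3 -m inch '{"grip":[0,0,0,0,0,0,0,0,0,0],"xyz":[[-0.0025,0,0],[-0.005,0,0],[-0.0075,0,0],[-0.01,0,0],[-0.012,0,0],[-0.014,0,0],[-0.016,0,0],[-0.0175,0,0],[-0.019,0,0],[-0.02,0,0]],"twist":[0,0,0,0,0,0,0,0,0,0]}'
```

```text
t: 10.82
tcp_pos: [0.5475, -0.184, 0.1339]
tcp_rot: [[-0.0, 0.994, 0.108], [0.002, 0.108, -0.994], [-1.0, -0.0, -0.002]]
force: [0.5, 5.6, 7.3]
opening: -0.0003
```

```bash
python3 -m inch '{"grip":[0,0,0,0,0,0,0,0,0,0],"xyz":[[-0.001,0,0],[-0.002,0,0],[-0.003,0,0],[-0.004,0,0],[-0.005,0,0],[-0.006,0,0],[-0.007,0,0],[-0.008,0,0],[-0.009,0,0],[-0.01,0,0]],"twist":[0,0,0,0,0,0,0,0,0,0]}';python3 - <<'E'
from h import *
import cv2
a=cams.read_camera("scene")["frame"];b=cams.read_camera("top")["frame"]
cv2.imwrite("pics/a6.png",np.hstack([cv2.resize(a[100:280,90:330],(400,300)),cv2.resize(b[130:280,200:400],(400,300))])[:,:,::-1])
E
```

```text
t: 12.08
tcp_pos: [0.5473, -0.1849, 0.1436]
tcp_rot: [[-0.001, 0.994, 0.108], [0.0, 0.108, -0.994], [-1.0, -0.001, -0.0]]
force: [0.7, 0.3, -0.1]
opening: 0.0
```

View pics/a6.png

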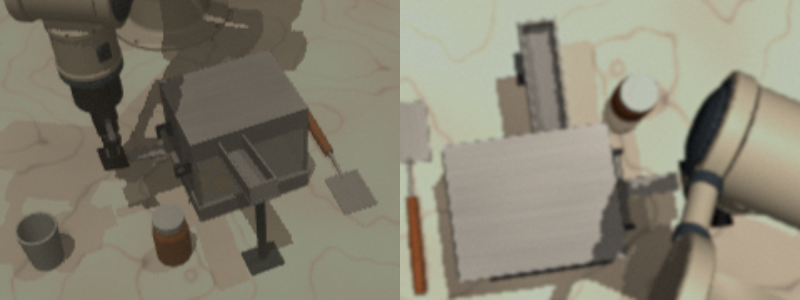

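The lid is shut and the contact force is zero. I continue gently for a few mm, then retreat.

```bash
python3 -m inch '{"grip":[0,0,0,0,0,0,0,0,0,0],"xyz":[[-0.001,0,0],[-0.002,0,0],[-0.004,0,0],[-0.01,0,0],[-0.03,0,0],[-0.06,0,0],[-0.1,0,0],[-0.14,0,0],[-0.14,0,0],[-0.14,0,0]],"twist":[0,0,0,0,0,0,0,0,0,0]}';python3 - <<'E'
from h import *
import cv2
c=cams.read_camera("scene");d=cams.read_camera("top");a=c["frame"];b=d["frame"]
for n,o in (("jar",0),("beaker",0),("spatula",0),("lid",0),("lever_pad",0)):
  for k in("scene","top"):print(k,n,[(np.round(r["rect"]).tolist(),round(r["score"],2)) for r in cams.recognise(k,n)[:1]])
cv2.imwrite("pics/a7.png",np.hstack([cv2.resize(a[100:280,90:330],(400,300)),cv2.resize(b[130:280,200:400],(400,300))])[:,:,::-1])
E
```

```text
t: 13.42
tcp_pos: [0.5473, -0.185, 0.2835]
tcp_rot: [[-0.0, 0.994, 0.108], [0.0, 0.108, -0.994], [-1.0, -0.0, -0.0]]
force: [-0.3, 0.1, -0.2]
opening: -0.0004
scene jar [([180.0, 221.0, 204.0, 259.0], 0.97)]
top jar []
scene beaker [([102.0, 228.0, 130.0, 264.0], 0.66)]
top beaker []
scene spatula [([275.0, 168.0, 315.0, 229.0], 0.61)]
top spatula [([191.0, 180.0, 214.0, 278.0], 0.76)]
scene lid [([183.0, 129.0, 279.0, 199.0], 0.6)]
top lid [([223.0, 191.0, 312.0, 270.0], 0.79)]
scene lever_pad [([145.0, 178.0, 198.0, 200.0], 0.6)]
top lever_pad [([306.0, 208.0, 358.0, 242.0], 0.92)]
```

View pics/a7.png

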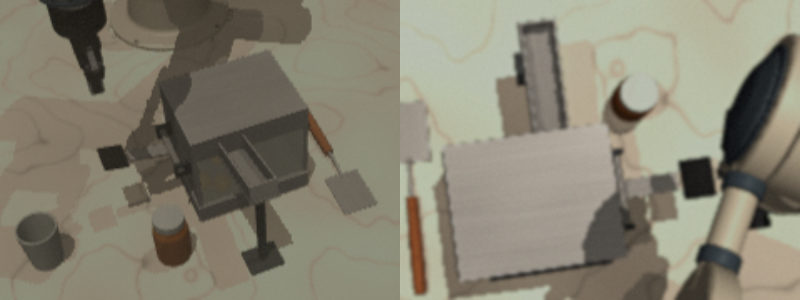

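The lid is fully shut, the paddle is back at rest, the chute is empty and the other things stand where they did. The hand is clear.

```bash
python3 -c "
from rig import job;print(job.sign_off())"
```

```text
the job is handed in; nothing more can be done
None
```

The job is done and handed in at about 13.5 s. I pressed the paddle to its stop with the closed fingertips and held it there. All three sweets rolled into the hopper. I then eased the paddle up at about 2 cm/s, slowing to 0.8 cm/s at the end, and lifted the hand clear.

- **Lid wide open:** at the stop the force rose 11 N for a 1 mm push, to 33 N. The lid corner in the top picture matched the 1.0 rad prediction.
- **Sweets:** the top picture showed three in the hopper and an empty chute. The sweet detector found none in the top view and gave one low-score false hit on the jar in the scene view, so I counted them by eye.
- **Lid shut:** the contact force had faded to zero with the tip at paddle rest height, and the lid and paddle were back in their starting positions in both pictures.
- **Jar, beaker and spatula:** all three were within 1 to 3 pixels of their starting positions in the scene picture. The detector missed the jar and beaker in the last top view; the jar showed unmoved there, but I couldn't check the beaker in it.

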